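# Seat the crooked doming stake in its square socket

## Robot

A 6-joint arm with a two-finger parallel gripper is mounted at the origin on the work surface; the furniture and walls round the work are solid. World frame = base frame: x ahead of the robot, y to its left, z up, the work surface at z = 0. Lengths are in m, angles in rad, forces in N, time in s.
With the tool pointing down it reaches from about 0.425 to 0.925 m from the base axis. Payload 12.5 kg.
Tool frame: the origin (TCP) lies midway between the tips of the shut fingers; the grasp point (between the pads) lies 19 mm behind it; z points along the fingers, y is the line along which they close (so a half turn about z gives the same grasp; the last joint's range is limited). The gripper opens to 85 mm and grips with 20 to 120 N. Pads are 22 mm wide; open, the fingers measure 114 mm over their backs; the gripper's body (76 mm by 85 mm) begins 54 mm behind the grasp point. The pads swing forward as they close: fully open they stand 13 mm farther back than shut.
Start: joints at [1.172, 0.491, 1.559, -0, 1.092, -0.106], TCP at [0.18, 0.598, 0.231] pointing down, gripper open.
Joint ranges: [-3.1, 3.1], [-0.84, 2.19], [0.05, 2.79], [-1.13, 4.28], [0.06, 2.93], [-2.69, 2.69]. Speed limits (rad/s): [2.22, 2.22, 2.79, 3.14, 3.14, 3.14].

## Interface

Orientations are given as a unit quaternion [x, y, z, w].
In Python, from station import bot gives the robot as it stands.
- The arm moves only by the shell command python3 -m crank 'ROWS' [FORCE]. ROWS is JSON, a list of rows, each a list of 5 numbers: the gripper command: -1 is shut, 1 is fully open, values between are in proportion, then the shift along the tool's x, y, z in units of 50 cm (1.0 is 50 cm), then the turn about the tool's z in units of pi/4 rad (1.0 is pi/4 rad). In form: [[claw, tx, ty, tz, roll], ...]. A call has 1 to 12 rows; each row is the pose to reach, as a shift and turn from the pose commanded when the call began, along the tool's axes at that moment; what a row does not reach only later rows make up. A row lasts 1/8 s, in which the tool goes at most 62.5 mm and 10.7 degrees, less where a joint would pass 70% of its speed; a pose out of reach is approached as far as the arm can. A call with a number of a shift or a turn outside -1 to 1 is refused whole. A call with a gripper value outside its range is refused whole. The fingers move at their own pace and stop on an object; FORCE is the grip in N (left out, the last holds). Time passes only in rows, so rows that repeat a pose let the fingers close. It gives the time, the measured TCP pose, the force, the opening and the grip force at its end, in the units of the state.
- bot.state(): the state, without advancing time (a new reading comes with each control period).
- bot.snapshot(name): name is "scene" or "side" or "wrist"; returns (picture, depth): 420x560x3 uint8, red, green, blue; 420x560 float32, m along the optical axis (not along the pixel's ray), 0 where there is no reading.
- bot.camera_info(name): a dict with "K" (3x3 intrinsics, pixels), "k1" (the pictures are not rectified: a ray, as slopes to the right and down, at radius r is drawn at 1 + k1 r^2 times it, then the intrinsics apply), "xyz" and "orientation" of the camera in the world. Camera axes: x right, y down, z forward; pixel columns grow to the right and rows downward; lengths in m; the calibration is good to about 2 mm. A picture is of the moment at which its call begins: read the wrist's pose just before it. camera_info takes no time and is no camera call; for the wrist camera it gives the pose at the moment of the call.
- bot.close_job(): hands the job in; it is judged then, once.
The state is a dict: "time": time; "qpos": joint angles; "joint_velocities": joint speeds; "effort": joint torques, N m; "eef_pos": TCP position; "ee_rot": TCP orientation; "contact_force": force on the tool from outside, world axes, zero at the start; "wrist_torque": the same for the moment, N m; "gripper_width": finger opening in m; "gripper_force": force on a finger pad.
Only numpy, scipy, OpenCV 4.12 (cv2) and the standard library are available. Lean on these libraries where they do the work, as an engineer would, in place of code of your own. Each camera call takes 0.05 s, during which the arm holds its last target. There are 200 camera calls.

## Task

The tall steel stake with the domed round head was put into its holder twisted, so its square foot rides on the rim of the square recess instead of sitting in it. Take hold of the head, turn it in small steps while pressing lightly until the foot drops into the recess, see that it is fully home and upright, and let go. Leave the flat-topped stake in the other holder alone.

Things in the scene. Friction and masses are not known exactly. Their poses are not given: they have to be found in the camera images.
- dome_stake: Loose steel stake (0.3-0.65 kg): square foot 38x38 mm, 18 thick; above it a round head 34 mm wide, 54 tall, ending in a low dome; below it a pilot pin 16 mm wide, 26 long, already in the holder's hole. Origin: centre of the foot's underside; z up, x and y square to the foot's sides. At the start its corners rest on the holder's rim, origin 46 mm above the bench, twisted 32 to 58 degrees.
- dome_head (a point): Point on the axis of the domed stake's head, 40 mm above the underside of its foot (22 mm above the foot's top, 32 mm below the top of the dome): a good height to grip. The head is a plain 34 mm cylinder from the foot's top up to 44 mm above it. Axes as the stake's.
- dome_holder: Dark steel block 80x80 mm, 46 tall, screwed to the bench, under the domed stake. In its top a square recess 45x45 mm, 14 deep (floor 32 mm above the bench), sides parallel to the block's; in that floor a hole 19 mm wide for the pilot. The foot drops in within about 11 degrees of square, any of four ways round. Origin: centre of the underside; z up, x and y square to the sides.
- flat_stake: The other stake, to be left alone: same foot and pilot, but a 26 mm neck and a flat round top 50 mm wide and 10 thick. It already sits home in an equal holder of its own. Origin: centre of the underside of its foot (32 mm above the bench; its top is at 100 mm), z up.
Mind the look-alikes: they are no part of the job. What is shaped like the dome_stake but yellow is not meant.

How it is judged:
At the end, for the whole second after the job is handed in: The domed stake stands at rest in its own holder with its square foot down in the recess: the underside of the foot within 4 mm of the recess floor, within 10 mm of the holder's middle, and upright within 6 degrees (z of dome_stake in the frame of dome_holder between 0.028 and 0.036 m and horizontal distance between dome_stake and dome_holder below 0.01 m and angle between dome_stake's own z axis and vertical below 0.1 rad and linear speed of dome_stake below 0.02 m/s); the robot touches nothing.
It fails at once if the flat-topped stake was moved by more than 10 mm (distance of flat_stake from where it was at the start of the episode above 0.01 m).
It also fails if it takes over 26 s, if anything falls off the work surface, if the arm or the gripper's body presses on something with over 40 N, if the wrist force passes 120 N, or if a joint passes its speed limit or range.

## Working session

There is one attempt and no reset: what is moved stays moved. The work goes in short steps, Python scripts to look and compute and a shell command to move; the robot and the scene stay as the last step left them, time stands still between calls to the robot, and variables do not carry over. Pictures are saved under pics/ and viewed, at most 10 in all, crops included, and the job is handed in when it is done.

```bash
mkdir -p pics; cat > h.py <<'E'
import numpy as np, cv2
from scipy.spatial.transform import Rotation as R
from station import bot
def pts(name):
    ci=bot.camera_info(name); im,d=bot.snapshot(name)
    K=np.array(ci["K"]);k1=ci["k1"]
    v,u=np.mgrid[:420,:560]
    D=np.array([k1,0,0,0,0],float)
    n=cv2.undistortPoints(np.stack([u,v],-1).reshape(-1,1,2).astype(np.float64),K,D).reshape(420,560,2)
    P=np.dstack([n*d[...,None],d])
    W=P@R.from_quat(ci["orientation"]).as_matrix().T+np.array(ci["xyz"])
    W[d==0]=np.nan
    return im,d,W
E
python3 - <<'E'
from h import *
a=[]
for n in("scene","side"):
    im,d,W=pts(n); np.savez(n+".npz",im=im,W=W); cv2.imwrite(f"pics/{n}1.png",im[...,::-1]); print(n,bot.camera_info(n))
print(bot.state())
E
```

```text
scene {'K': array([[490.54073964,   0.        , 286.14242684],
       [  0.        , 490.54073964, 214.02315018],
       [  0.        ,   0.        ,   1.        ]]), 'k1': -0.14372308792830527, 'xyz': array([0.45160488, 0.6145538 , 0.62643198]), 'orientation': array([-0.02762486,  0.90711652, -0.41955204,  0.01877687])}
side {'K': array([[400.42999916,   0.        , 272.24095669],
       [  0.        , 400.42999916, 213.84640898],
       [  0.        ,   0.        ,   1.        ]]), 'k1': -0.08633638393256067, 'xyz': array([-0.03367865, -0.11278093,  0.74534765]), 'orientation': array([ 0.71858087, -0.6043847 ,  0.21346749, -0.26980048])}
{'time': 0.1, 'qpos': array([ 1.17236151e+00,  4.91506814e-01,  1.55941879e+00,  2.93093353e-05,
        1.09170344e+00, -1.05591738e-01]), 'joint_velocities': array([ 0.00069664, -0.00032837, -0.00038845, -0.00168479, -0.00032507,
       -0.00091939]), 'effort': array([ 2.16887944e-03, -6.19444585e+01, -2.62024981e+01, -9.62905028e-05,
        2.91725963e-03,  2.28770142e-05]), 'eef_pos': array([0.18030604, 0.59820466, 0.23077107]), 'ee_rot': array([ 1.45905576e-01,  9.89298385e-01, -4.98586654e-04, -1.41805187e-04]), 'contact_force': array([0.57638384, 0.76538372, 0.48839824]), 'wrist_torque': array([-0.04749747,  0.00281322, -0.02181694]), 'gripper_force': 0.0, 'gripper_width': 0.08535492500577103}
```

View pics/scene1.png

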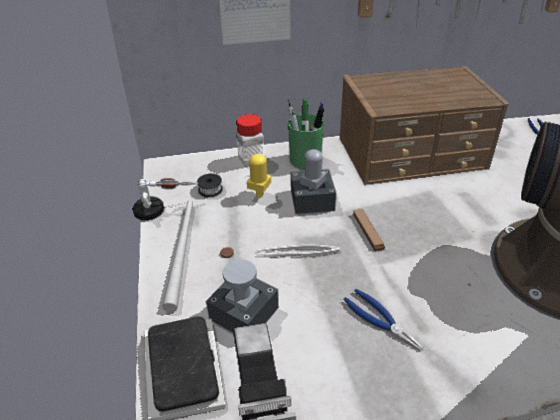

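View pics/side1.png

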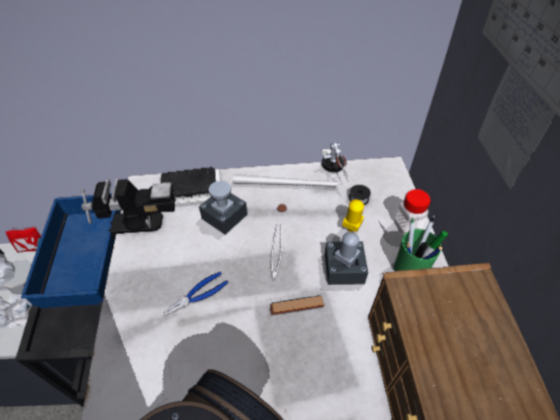

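The scene view shows the domed stake at about (313,165), with its holder at (313,192). The yellow look-alike is at (259,175), the pen cup at (306,140) and the flat stake at (240,285). In the side view the dome is at (349,242), its holder at (346,262) and the flat stake at (220,200). Next I'll measure the dome.

```bash
python3 - <<'E'
from h import *
for n,(u,v) in(("scene",(313,165)),("side",(349,242))):
    f=np.load(n+".npz"); W=f["W"]; print(n,W[v,u])
    c=W[v,u,:2]
    m=np.hypot(*(np.moveaxis(W[...,:2]-c,-1,0)))<0.15
    P=W[m]
    near=P[np.hypot(*(P[:,:2]-c).T)<0.035]
    for lo,hi in((.07,.09),(.09,.107),(.108,.13)):
        q=near[(near[:,2]>lo)&(near[:,2]<hi)]
        if len(q)>5:
            # circle fit r=17 mm
            from scipy.optimize import least_squares
            s=least_squares(lambda p:np.hypot(q[:,0]-p[0],q[:,1]-p[1])-.017,q[:,:2].mean(0),loss="soft_l1",f_scale=.002)
            print(lo,len(q),s.x,np.std(s.fun),q[:,2].max())
    # block top
    t=P[(abs(P[:,2]-.046)<.004)&(np.hypot(*(P[:,:2]-c).T)<0.065)].astype(np.float32)
    print("blocktop",len(t),np.median(t[:,2]),cv2.minAreaRect(t[:,:2]*1000))
    # foot top z=.064
    t=P[(abs(P[:,2]-.064)<.004)&(np.hypot(*(P[:,:2]-c).T)<0.035)].astype(np.float32)
    print("foot",len(t),cv2.minAreaRect(t[:,:2]*1000))
    # tall neighbours
    for (lo,hi) in((.05,.08),(.08,.4)):
      q=P[(P[:,2]>lo)&(P[:,2]<hi)&(np.hypot(*(P[:,:2]-c).T)>.045)]
      if len(q):
        r=np.hypot(*(q[:,:2]-c).T);a=np.degrees(np.arctan2(*(q[:,:2]-c).T[::-1]))
        for b in range(-180,180,20):
          k=(a>=b)&(a<b+20)
          if k.sum()>3: print(lo,b,k.sum(),r[k].min().round(3),q[k,2].max().round(3))
E
for i in scene side; do python3 -c "
import cv2;im=cv2.imread('pics/$i''1.png');u,v=(313,180) if '$i'=='scene' else (347,255)
cv2.imwrite('pics/${i}c.png',cv2.resize(im[v-45:v+45,u-45:u+45],None,fx=5,fy=5,interpolation=cv2.INTER_CUBIC))"; done
python3 -c "
import cv2;cv2.imwrite('pics/both.png',cv2.resize(cv2.hconcat([cv2.imread('pics/scenec.png'),cv2.imread('pics/sidec.png')]),(800,400)))"
```

```text
scene [ 0.45710584 -0.15075145  0.09847423]
0.07 145 [ 0.45702799 -0.16759561] 0.0010670662867750663 0.08991485320088288
0.09 128 [ 0.45692249 -0.16759724] 0.001076573857331296 0.10698900240537246
0.108 161 [ 0.45727784 -0.17261534] 0.00526519904570102 0.11913661664238184
blocktop 639 0.0461422 ((456.4854736328125, -166.4340057373047), (80.5801773071289, 83.56219482421875), 10.161161422729492)
foot 121 ((457.285888671875, -165.56353759765625), (38.87895965576172, 38.57325744628906), 60.99208450317383)
0.05 -160 154 0.127 0.08
0.05 -140 69 0.133 0.08
0.05 -100 205 0.12 0.08
0.05 -80 155 0.12 0.08
0.05 -20 209 0.094 0.08
0.08 -160 535 0.127 0.169
0.08 -140 221 0.134 0.17
0.08 -100 268 0.119 0.142
0.08 -80 185 0.121 0.144
0.08 -20 215 0.094 0.1
side [ 0.44428463 -0.16594023  0.11286537]
0.07 94 [ 0.45757439 -0.16824674] 0.0009056911220317062 0.08996090788012434
0.09 83 [ 0.4577031  -0.16843464] 0.0007820261764424249 0.10692331201385463
0.108 170 [ 0.46422147 -0.16800775] 0.005823047513862341 0.11900478806319859
blocktop 748 0.045137536 ((457.5625, -168.14930725097656), (84.13287353515625, 78.92292022705078), 10.210570335388184)
foot 113 ((455.5807800292969, -167.85557556152344), (36.688724517822266, 39.93462371826172), 60.34001541137695)
0.05 -160 95 0.111 0.08
0.05 -100 192 0.11 0.079
0.05 -80 71 0.109 0.08
0.05 -20 109 0.104 0.08
0.05 0 23 0.109 0.079
0.08 -160 626 0.11 0.169
0.08 -140 291 0.118 0.17
0.08 -100 314 0.109 0.138
0.08 -80 160 0.109 0.146
0.08 -20 154 0.105 0.1
0.08 0 23 0.108 0.095
```

View pics/both.png

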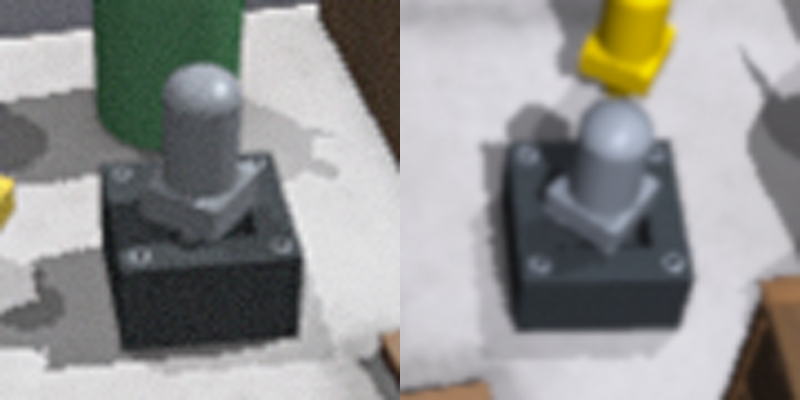

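The crops confirm the domed stake is twisted on its holder. Depth fits give:
- **Head axis:** about (0.457, -0.168).
- **Holder:** centre (0.457, -0.167), yaw about 10.2°.
- **Foot:** yaw about 60.7°, so it needs roughly +39.5° counter-clockwise.

I'll travel around the base keep-out, rolling the tool to set up the grip.

```bash
python3 -m crank '[[1,-0.74,-0.6,0,0.5],[1,-0.74,-0.6,0,0.5],[1,-0.74,-0.6,0,0.5],[1,-0.74,-0.6,0,0.5],[1,-0.74,-0.6,0,0.5],[1,-0.74,-0.6,0,0.5],[1,-0.74,-0.6,0,0.5],[1,-0.74,-0.6,0,0.5],[1,-0.74,-0.6,0,0.5],[1,-0.74,-0.6,0,0.5]]' 60
cat >> h.py <<'E'
def go(x,y,z):
    s=bot.state(); r=R.from_quat(s["ee_rot"]); M=r.as_matrix()
    d=M.T@(np.array([x,y,z])-s["eef_pos"])
    print("t",s["time"],"tcp",s["eef_pos"].round(4),"units",(d/.5).round(4),"yaw_y",np.degrees(np.arctan2(M[1,1],M[0,1])).round(2),"tilt",M[2,2].round(5),"q",s["qpos"].round(2),"F",s["contact_force"].round(1),"w",round(s["gripper_width"],4),round(s["gripper_force"],1))
E
python3 -c "
from h import *
go(.457,-.1675,.231)"
```

```text
time: 1.35
eef_pos: [0.4477, 0.2046, 0.2311]
ee_rot: [0.336, 0.942, -0.0, -0.0]
contact_force: [-0.4, 0.2, 0.6]
gripper_width: 0.0856
gripper_force: 0.0
t 1.35 tcp [0.4477 0.2046 0.2311] units [-4.858e-01 -5.641e-01  2.000e-04] yaw_y 50.7 tilt -1.0 q [ 0.29  0.3   1.88  0.    0.96 -0.59] F [-0.4  0.2  0.6] w 0.0856 0.0
```

```bash
python3 -m crank '[[1,-0.486,-0.564,0,0],[1,-0.486,-0.564,0,0],[1,-0.486,-0.564,0,0],[1,-0.486,-0.564,0,0],[1,-0.486,-0.564,0,0],[1,-0.486,-0.564,0,0],[1,-0.486,-0.564,0,0],[1,-0.486,-0.564,0,0]]'
python3 - <<'E'
from h import *
go(.457,-.1675,.066)
from scipy.optimize import least_squares
im,d,W=pts("wrist"); cv2.imwrite("pics/w1.png",im[...,::-1])
c=np.array([.457,-.1675]); P=W[np.isfinite(W[...,0])]; r=np.hypot(*(P[:,:2]-c).T)
q=P[(P[:,2]>.07)&(P[:,2]<.106)&(r<.03)]
if len(q)>5:
  s=least_squares(lambda p:np.hypot(q[:,0]-p[0],q[:,1]-p[1])-.017,c,loss="soft_l1",f_scale=.002);print("head",len(q),s.x,np.std(s.fun))
for z,R0 in((.046,.065),(.064,.03)):
  t=P[(abs(P[:,2]-z)<.004)&(r<R0)].astype(np.float32)
  if len(t)>5: print(z,len(t),cv2.minAreaRect(t[:,:2]*1000))
q=P[(P[:,2]>.108)&(r<.02)]; print("dome",len(q),q.mean(0) if len(q) else 0,q[:,2].max() if len(q) else 0)
E
```

```text
time: 2.35
eef_pos: [0.4576, -0.1665, 0.2311]
ee_rot: [0.336, 0.942, 0.0, -0.0]
contact_force: [-0.2, 0.6, 0.4]
gripper_width: 0.0852
gripper_force: 0.0
t 2.35 tcp [ 0.4576 -0.1665  0.2311] units [-0.0007 -0.0023  0.3302] yaw_y 50.76 tilt -1.0 q [-0.48  0.3   1.89  0.    0.96 -1.37] F [-0.2  0.6  0.4] w 0.0852 0.0
head 324 [ 0.45726711 -0.1683938 ] 0.00013913563582618985
0.046 3690 ((457.2654724121094, -168.35345458984375), (80.32907104492188, 80.42097473144531), 10.340234756469727)
0.064 391 ((456.8141784667969, -168.07608032226562), (37.85425567626953, 37.72209167480469), 60.20386505126953)
dome 6232 [ 0.44978442 -0.16140591  0.27308664] 0.317591045647301
```

View pics/w1.png

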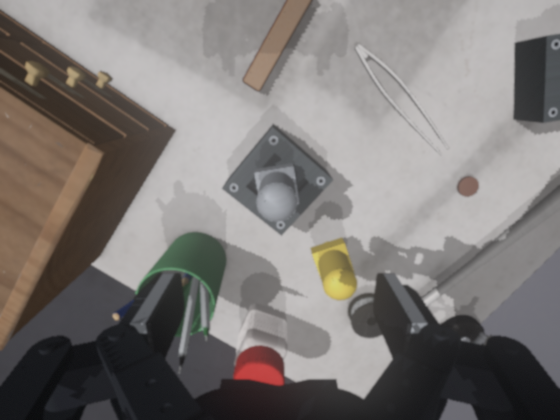

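The wrist view shows the dome at (277,200), its holder around it and the pen cup at (185,280), with enough room for the fingers. The refined head axis is (0.4573, -0.1684) and the turn needed is about +40°. I'll descend and grip.

```bash
python3 -m crank '[[1,-0.002,-0.003,0.11,0],[1,-0.002,-0.003,0.22,0],[1,-0.002,-0.003,0.3,0],[1,-0.002,-0.003,0.328,0],[1,-0.002,-0.003,0.328,0],[-1,-0.002,-0.003,0.328,0],[-1,-0.002,-0.003,0.328,0],[-1,-0.002,-0.003,0.328,0],[-1,-0.002,-0.003,0.328,0],[-1,-0.002,-0.003,0.328,0]]' 60
python3 -c "
from h import *
go(.4573,-.1684,.067)"
```

```text
time: 3.65
eef_pos: [0.4577, -0.1699, 0.0683]
ee_rot: [0.336, 0.942, -0.0, 0.001]
contact_force: [-2.7, -1.6, 8.9]
gripper_width: 0.0331
gripper_force: 58.5
t 3.65 tcp [ 0.4577 -0.1699  0.0683] units [0.0026 0.0018 0.0025] yaw_y 50.73 tilt -1.0 q [-0.49  0.55  2.05 -0.    0.54 -1.38] F [-2.7 -1.6  8.9] w 0.0331 58.5
```

```bash
python3 -m crank '[[-1,0,0,0.002,-0.1],[-1,0,0,0.002,-0.2],[-1,0,0,0.002,-0.3],[-1,0,0,0.002,-0.4],[-1,0,0,0.002,-0.5],[-1,0,0,0.002,-0.6],[-1,0,0,0.002,-0.6]]'
python3 -c "
from h import *
go(.4573,-.1684,.053)"
```

```text
time: 4.53
eef_pos: [0.458, -0.1699, 0.0671]
ee_rot: [0.107, 0.994, -0.0, 0.001]
contact_force: [0.5, 1.0, 4.6]
gripper_width: 0.0326
gripper_force: 59.2
t 4.525 tcp [ 0.458  -0.1699  0.0671] units [0.002  0.0027 0.0282] yaw_y 77.75 tilt -1.0 q [-0.49  0.55  2.05  0.    0.54 -1.85] F [0.5 1.  4.6] w 0.0326 59.2
```

```bash
python3 -m crank '[[-1,0,0,0.004,-0.06],[-1,0,0,0.004,-0.12],[-1,0,0,0.006,-0.18],[-1,0,0,0.006,-0.24],[-1,0,0,0.008,-0.29],[-1,0,0,0.008,-0.29]]'
python3 -c "
from h import *
go(.4573,-.1684,.053)"
```

```text
time: 5.28
eef_pos: [0.4572, -0.1694, 0.0621]
ee_rot: [-0.006, 1.0, 0.0, -0.0]
contact_force: [0.2, 0.5, -3.1]
gripper_width: 0.0327
gripper_force: 59.7
t 5.275 tcp [ 0.4572 -0.1694  0.0621] units [-0.0002  0.002   0.0182] yaw_y 90.72 tilt -1.0 q [-0.49  0.56  2.05  0.    0.53 -2.07] F [ 0.2  0.5 -3.1] w 0.0327 59.7
```

The tool has sunk 5 mm at low force, so the foot is entering the recess. I'll follow it down.

```bash
python3 -m crank '[[-1,0,0,0.004,0],[-1,0,0,0.008,0],[-1,0,0,0.012,0],[-1,0,0,0.016,0],[-1,0,0,0.018,0],[-1,0,0,0.02,0],[-1,0,0,0.02,0]]'
python3 - <<'E'
from h import *
go(.4573,-.1684,.053)
for n in("scene","side"):
  im,d,W=pts(n); c=np.array([.457,-.168]); P=W[np.isfinite(W[...,0])]; r=np.hypot(*(P[:,:2]-c).T)
  cv2.imwrite(f"pics/{n}2.png",im[...,::-1])
E
```

```text
time: 6.15
eef_pos: [0.4575, -0.1695, 0.0543]
ee_rot: [-0.007, 1.0, -0.0, 0.001]
contact_force: [-7.7, 3.8, 32.1]
gripper_width: 0.0329
gripper_force: 63.7
t 6.15 tcp [ 0.4575 -0.1695  0.0543] units [0.0004 0.0022 0.0025] yaw_y 90.78 tilt -1.0 q [-0.49  0.58  2.05  0.    0.51 -2.07] F [-7.7  3.8 32.1] w 0.0329 63.7
```

The tool is 14 mm lower and now meets 32 N, so the foot has bottomed. I'll ease the pressure, open, back off straight up and check.

```bash
python3 -m crank '[[-1,0,0,-0.004,0],[0.6,0,0,-0.004,0],[0.6,0,0,-0.004,0],[0.6,0,0,-0.004,0],[0.6,0,0,-0.004,0],[0.6,0,0,-0.08,0],[0.6,0,0,-0.18,0],[0.6,0,0,-0.28,0],[0.6,0,0,-0.35,0],[0.6,0,0,-0.35,0],[0.6,0,0,-0.35,0]]'
python3 - <<'E'
from h import *
go(.457,-.168,.23)
from scipy.optimize import least_squares
for n in("scene","side","wrist"):
  im,d,W=pts(n); cv2.imwrite(f"pics/{n}3.png",im[...,::-1])
  c=np.array([.457,-.1684]); P=W[np.isfinite(W[...,0])]; r=np.hypot(*(P[:,:2]-c).T)
  q=P[(P[:,2]<.13)&(r<.01)]; print(n,"top z",np.percentile(q[:,2],98) if len(q) else 0)
  for lo,hi in((.054,.07),(.075,.092)):
    q=P[(P[:,2]>lo)&(P[:,2]<hi)&(r<.03)]
    if len(q)>5:
      s=least_squares(lambda p:np.hypot(q[:,0]-p[0],q[:,1]-p[1])-.017,c,loss="soft_l1",f_scale=.002);print(lo,len(q),s.x.round(4),np.std(s.fun).round(4))
E
```

```text
time: 7.62
eef_pos: [0.4571, -0.1694, 0.2266]
ee_rot: [-0.007, 1.0, 0.0, -0.0]
contact_force: [0.6, -0.1, -0.4]
gripper_width: 0.0684
gripper_force: 0.0
t 7.625 tcp [ 0.4571 -0.1694  0.2266] units [ 0.0002  0.0027 -0.0067] yaw_y 90.77 tilt -1.0 q [-0.49  0.3   1.89  0.    0.95 -2.07] F [ 0.6 -0.1 -0.4] w 0.0684 0.0
scene top z 0.10515890203817549
0.054 110 [ 0.456  -0.1683] 0.0009
0.075 130 [ 0.456  -0.1681] 0.0011
side top z 0.10504876899635501
0.054 75 [ 0.4567 -0.1687] 0.0009
0.075 80 [ 0.4568 -0.1687] 0.0008
wrist top z 0.10389753444460913
0.054 116 [ 0.4565 -0.1691] 0.0001
0.075 146 [ 0.4565 -0.1691] 0.0001
```

```bash
python3 -c "
import cv2
a=[]
for i,(u,v) in(('scene',(313,180)),('side',(347,255))):
  a.append(cv2.resize(cv2.imread(f'pics/{i}3.png')[v-45:v+45,u-45:u+45],(400,400),interpolation=cv2.INTER_CUBIC))
cv2.imwrite('pics/both3.png',cv2.hconcat(a))"
```

```text
(no output)
```

View pics/both3.png

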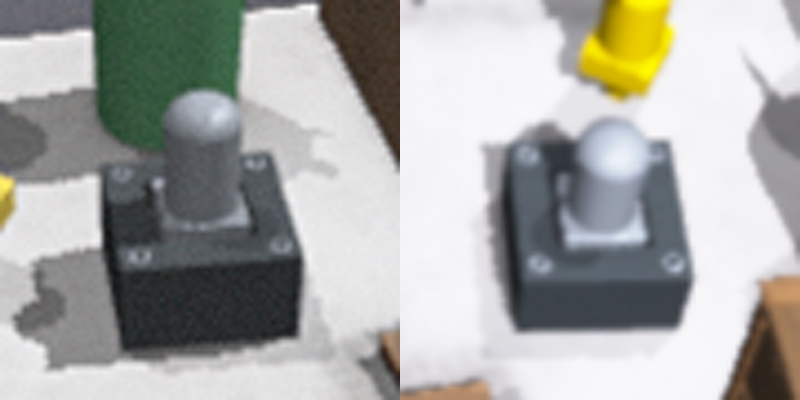

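Both crops show the foot square in the recess and the head upright. The top is at 0.104 m, as expected for home, and the axis is the same at both heights. The robot is clear, so I'll hand in.

```bash
python3 -c "
from station import bot
print(bot.close_job())"
```

```text
the job is handed in; nothing more can be done
None
```

The domed stake was turned about 40°, sits fully home and upright in its holder, and is released; I never went near the flat-topped stake, and the job was handed in at about 8 s, with no verdict returned.

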